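# Lay out the decanting station in the wine cellar

### The job

Set up the table for decanting the red half-bottle: stand the red bottle in the steel coaster, the decanter in the middle of the cork mat, and the candlestick on the table midway between the coaster and the mat, in line with both; the funnel goes on the decanter's mouth, properly seated, and the drawn cork stands on end in the middle of the saucer. Keep the red bottle and the decanter upright all the way and set them down gently rather than letting them fall, and leave the white-wine bottle and the wine glass where they stand.

Things in the scene. Friction and masses are not known exactly. Their poses are not given: they have to be found in the camera images.
- red_bottle: opened red-wine half-bottle: very dark green glass, cream label, dark red foil on neck, open black mouth. Loose, upright, 0.57 to 0.87 kg. Body 60 mm wide to 135 mm up, shoulder to 29 mm wide at 172, then neck 27 to 29 mm wide to the top at 235 mm (grip about 205 up). Origin: centre of underside, z up; round.
- decanter: small clear-glass decanter, loose, upright, 190 mm tall, 0.36 to 0.54 kg: foot 92 mm wide, belly 100 mm at its widest (12 mm up), narrowing to a straight neck 40 mm wide from 115 mm up to the top (grip about 160 up), lip 45 mm, bore 34 mm, open. Origin: centre of underside, z up; round.
- candle: unlit decanting candle in its low brass stick, one loose upright piece, 0.32 kg, 130 mm tall: brass foot 74 mm wide, 8 thick; brass socket 32 mm wide to 46 mm up; cream candle 22 mm wide from there to the top (grip about 105 up). Origin: centre of underside, z up; round.
- funnel: steel decanting funnel, loose, 88 mm tall, 0.11 kg, upright in its dark fixed stand (tube 50 mm wide, 68 tall: lift the funnel straight up 60+). Origin: tip of stem, z up. Stem 16 mm wide, 55 long; then flat flange 58 wide; cone; rim band 60 wide, 72 to 88 up (grip about 82 up). Seated, the flange lies on the decanter's mouth: origin 135 mm above the decanter's.
- cork: drawn cork standing on end on the table, loose: cork-coloured with a wine-red upper end, 24 mm wide, 45 mm tall, 12 g. Origin: centre of underside, z up; round.
- coaster: bottle coaster, fixed: round steel dish 92 mm wide, 86 inside, rim 16 mm high, dark wooden floor 5 mm above the table. Origin: centre of underside, z up. The mat's centre is 260 mm from its centre, along its own x axis (+ or -).
- mat: round cork mat, fixed, flat: 130 mm wide, top 5 mm above the table. Origin: centre of underside, z up.
- saucer: small white china saucer, fixed: 96 mm wide, rim 12 mm high, flat middle 56 mm wide, 4 mm above the table. Origin: centre of underside, z up.
- white_bottle: sealed white-wine half-bottle, stays where it is: straw-yellow glass, gold foil on neck. Loose, upright. Body 60 mm wide to 135 mm up, shoulder to 29 mm wide at 172, then neck 27 to 29 mm wide to the top at 235 mm. Origin: centre of underside, z up; round.
- wine_glass: clear tasting glass beyond the work, stays where it is: 155 mm tall, foot and bowl 64 mm wide. Loose, easily tipped. Origin: centre of underside, z up; round.
There are look-alikes about, which are no part of the job. Leave any black or orange look-alike of the decanter alone.

How it is judged:
At the end, for the whole second after the job is handed in: Upright and at rest: bottle in coaster, decanter on mat and cork on saucer, each within 15 mm of centre; candlestick on the table within 15 mm of the midpoint of coaster and mat, along and across their line; funnel flat on the decanter's mouth, stem inside, axes within 12 mm (horizontal distance between red_bottle and coaster below 0.015 m and height (world z) of each of red_bottle, decanter below 0.01 m and angle between each of red_bottle, decanter, candle's own z axis and vertical below 0.08 rad and horizontal distance between decanter and mat below 0.015 m and horizontal distance between candle and coaster below 0.145 m and horizontal distance between candle and mat below 0.145 m and y of candle in the frame of coaster between -0.015 and 0.015 m and height (world z) of candle below 0.005 m and horizontal distance between funnel and decanter below 0.012 m and z of funnel in the frame of decanter between 0.129 and 0.141 m and angle between each of funnel, cork's own z axis and vertical below 0.1 rad and horizontal distance between cork and saucer below 0.015 m and height (world z) of cork below 0.009 m and linear speed of each of red_bottle, decanter, candle, funnel, cork below 0.02 m/s and angular speed of each of red_bottle, decanter, candle, funnel, cork below 0.3 rad/s); the robot touches nothing.
It fails at once if the red bottle or the decanter is tilted more than 0.35 rad (20 degrees) from upright (angle between any of red_bottle, decanter's own z axis and vertical above 0.35 rad).
It fails at once if the red bottle or the decanter is let fall: in the air with nothing touching it, its underside more than 22 mm above the table ((height (world z) of red_bottle above 0.022 m and contact force between red_bottle and anything else below 0.05 N) or (height (world z) of decanter above 0.022 m and contact force between decanter and anything else below 0.05 N)).
It fails at once if the white-wine bottle is moved more than 20 mm or tipped more than 0.35 rad (distance of white_bottle from where it was at the start of the episode above 0.02 m or angle between white_bottle's own z axis and vertical above 0.35 rad).
It fails at once if the wine glass is moved more than 20 mm or tipped more than 0.35 rad (distance of wine_glass from where it was at the start of the episode above 0.02 m or angle between wine_glass's own z axis and vertical above 0.35 rad).
It also fails if it takes over 138 s, if anything falls off the work surface, if the arm or the gripper's body presses on something with over 40 N, if the wrist force passes 120 N, or if a joint passes its speed limit or range.

### The arm

A 7-joint arm with a two-finger parallel gripper is mounted at the origin on the work surface. World frame = base frame: x ahead of the robot, y to its left, z up, the work surface at z = 0. Lengths are in m, angles in rad, forces in N, time in s.
With the tool pointing down it reaches from about 0.425 to 0.925 m from the base axis. Payload 6.8 kg.
Tool frame: the origin (TCP) lies at the very end of the fingers, on their centre line; the grasp point (between the pads) lies 19 mm behind it; z points along the fingers, y is the line along which they close (so a half turn about z gives the same grasp; the last joint's range is limited). The gripper opens to 85 mm and grips with 20 to 120 N. Pads are 22 mm wide; open, the fingers measure 114 mm over their backs; the gripper's body (76 mm by 85 mm) begins 54 mm behind the grasp point. The pads swing forward as they close: fully open they stand 13 mm farther back than shut.
Start: joints at [-1.399, 0.477, 0.022, 1.555, -0.011, 1.109, -0.083], TCP at [0.186, 0.649, 0.231] pointing down, gripper open.
Joint ranges: [-2.96, 2.96], [-0.34, 2.1], [-1.41, 1.46], [0.24, 2.44], [-1.37, 4.51], [0.17, 1.92], [-2.96, 2.96]. Speed limits (rad/s): [2.39, 2.39, 3.14, 3.14, 3.14, 3.14, 3.14].

### API

Orientations are given as a unit quaternion [w, x, y, z].
In Python, from station import * gives the robot as it stands.
- The arm moves only by the tool jog_arm, never from a script. Its argument "moves" is one flat list of numbers, 7 for each row, row after row: the shift along the tool's x, y, z normalised to -1 to 1, where 1 is 20 mm, then the turn, a rotation vector about the tool's x, y, z normalised to -1 to 1, where 1 is 4 degrees, then the opening, from 0 (shut) to 1 (fully open). In form: [x, y, z, rx, ry, rz, claw, x, y, z, rx, ry, rz, claw, ...]. A call has exactly 8 rows; each row shifts and turns the commanded pose from where the row before left it, along the tool's axes as they then stand; what a row does not reach is not made up. A row lasts 1/12 s, in which the tool goes at most 41.7 mm and 7.16 degrees, less where a joint would pass 70% of its speed; a pose out of reach is approached as far as the arm can. A call with a number of a shift or a turn outside -1 to 1 is refused whole. A call with a gripper value outside its range is refused whole. The fingers move at their own pace and stop on an object; "grip_force" is the grip in N (left out, the last holds). Time passes only in rows, so rows that do not move let the fingers close, or fill a call up. It gives the time, the measured TCP pose, the force, the opening and the grip force at its end, in the units of the state.
- get_obs(): the state, without advancing time (a new reading comes with each control period).
- read_camera(name): name is "scene" or "top" or "wrist"; returns a dict with "color" (480x640x3 uint8, blue, green, red), "fx", "fy", "cx", "cy" (pixels), "rvec" (rotation vector, rad) and "tvec" (3), from world to camera coordinates, as OpenCV has them. Camera axes: x right, y down, z forward; pixel columns grow to the right and rows downward; lengths in m; the calibration is good to about 2 mm. The wrist camera is an equidistant fisheye: a pixel r from the principal point sees the ray r / f radians off the axis. A picture is of the moment at which its call begins. There is no depth.
- hand_in(): hands the job in; it is judged then, once.
The state is a dict: "t": time; "q": joint angles; "joint_vel": joint speeds; "joint_torque": joint torques, N m; "eef_pos": TCP position; "tool_rot": TCP orientation; "contact_force": force on the tool from outside, world axes, zero at the start; "torque": the same for the moment, N m; "gripper_width": opening from 0.0 (shut) to 1.0 (fully open); "grasp_force": force on a finger pad.
Only numpy, scipy, OpenCV 4.12 (cv2) and the standard library are available. Lean on these libraries where they do the work, as an engineer would, in place of code of your own. Each camera call takes 0.05 s, during which the arm holds its last target. There are 200 camera calls.

## Working session

There is one attempt and no reset: what is moved stays moved. The work goes in short steps, Python scripts to look and compute and a tool call to move; the robot and the scene stay as the last step left them, time stands still between calls to the robot, and variables do not carry over. Pictures are saved under pics/ and viewed, at most 14 in all, crops included, and the job is handed in when it is done.

Besides the shell and the picture viewer there is one more tool, called as a command line: name --argument value ..., lists and objects as JSON in quotes. jog_arm: Moves the arm, as the interface text tells. Scaled input: -1 to 1 covers 20 mm each way for a shift and 4 degrees each way for a turn. Its arguments: {"type":"object","properties":{"moves":{"type":"array"},"grip_force":{"type":"number"}},"required":["moves"]}

```bash
ls; mkdir -p pics; python3 - <<'E'
from station import *
import cv2,numpy as np
o=get_obs();print({k:np.round(v,3) for k,v in o.items()})
for n in("scene","top"):
    c=read_camera(n);cv2.imwrite(f"pics/{n}0.png",c["color"]);print(n,c["fx"],c["fy"],c["cx"],c["cy"],c["rvec"],c["tvec"])
E
```

```text
pics
{'t': np.float64(0.0), 'q': array([-1.399,  0.478,  0.022,  1.556, -0.012,  1.109, -0.083]), 'joint_vel': array([-0.   ,  0.001,  0.   ,  0.002, -0.001, -0.001,  0.001]), 'joint_torque': array([-0.0000e+00, -5.9645e+01,  1.6080e+00, -2.8120e+01,  1.2000e-02,
        9.0000e-03, -0.0000e+00]), 'eef_pos': array([0.186, 0.648, 0.23 ]), 'tool_rot': array([-0.   ,  0.139,  0.99 , -0.001]), 'contact_force': array([ 0.077, -0.013,  0.08 ]), 'torque': array([-0.022, -0.01 , -0.007]), 'grasp_force': np.float64(0.0), 'gripper_width': np.float64(1.001)}
scene 485.66138630464076 485.66138630464076 325.49334304174874 238.99221849331184 [ 2.33596303  0.64723256 -0.26239809] [-0.51224577 -0.11225886  1.46832156]
top 458.0652926123536 458.0652926123536 313.82924959127075 247.34499948715833 [ 2.19852083 -2.20227178  0.05255134] [0.07937099 0.52525218 1.08470174]
```

View pics/scene0.png

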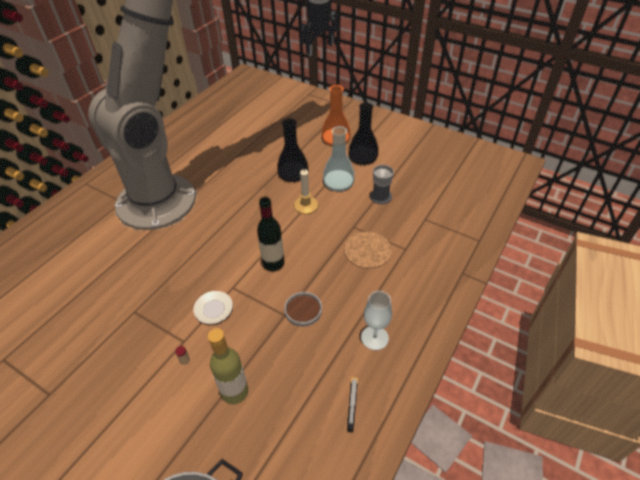

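View pics/top0.png

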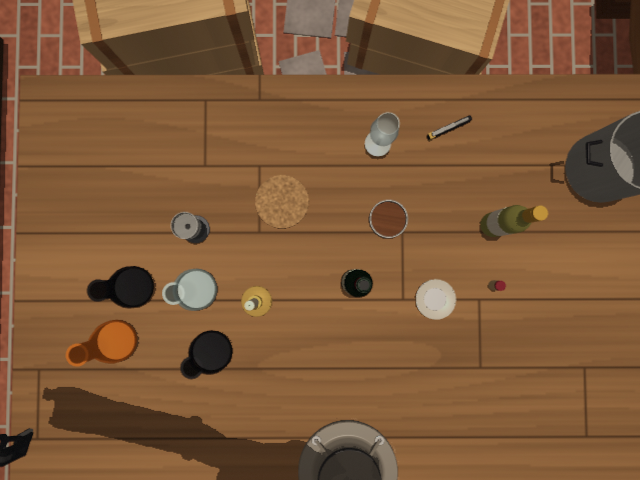

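```bash
cat > h.py <<'E'
from station import *
import cv2,numpy as np
def cam(n):
    c=read_camera(n);c["R"]=cv2.Rodrigues(np.array(c["rvec"],float))[0];c["t"]=np.array(c["tvec"],float).ravel();c["n"]=n;return c
def on_plane(c,u,v,z):
    a,b=(u-c["cx"])/c["fx"],(v-c["cy"])/c["fy"]
    d=np.array([a,b,1.])
    if c["n"]=="wrist":
        r=np.hypot(a,b);d=np.array([a/r*np.sin(r),b/r*np.sin(r),np.cos(r)]) if r>1e-9 else np.array([0,0,1.])
    d=c["R"].T@d;o=-c["R"].T@c["t"];return (o+d*(z-o[2])/d[2])
def proj(c,p):
    q=c["R"]@np.array(p,float)+c["t"]
    if c["n"]=="wrist":
        r=np.hypot(q[0],q[1]);th=np.arctan2(r,q[2]);q=np.array([q[0]/r*th,q[1]/r*th,1])
    return np.array([q[0]/q[2]*c["fx"]+c["cx"],q[1]/q[2]*c["fy"]+c["cy"]])
def circ(c,p,d):  # outline pixels of horizontal circle
    a=np.linspace(0,2*np.pi,40);return np.array([proj(c,[p[0]+d/2*np.cos(t),p[1]+d/2*np.sin(t),p[2]]) for t in a])
E
python3 - <<'E'
from h import *
T=cam("top");S=cam("scene")
# guesses: name,(top px, height),(scene px, height)
G=dict(red=((364,285,.235),(265,201,.235)),white=((540,213,.235),(217,335,.235)),dec=((174,293,.19),(340,130,.19)),candle=((250,306,.13),(305,172,.13)),
funnel=((186,226,.101),(383,171,.101)),cork=((500,286,.045),(180,351,.045)),coaster=((388,219,.016),(304,307,.016)),mat=((282,202,.005),(368,249,.005)),saucer=((436,299,.012),(213,306,.012)),glass=((386,125,.155),(379,299,.155)),decfoot=((196,290,.012),(339,180,.012)))
for k,(a,b) in G.items():
    print(k,on_plane(T,*a).round(3),on_plane(S,*b).round(3))
im=T["color"][110:330,150:560];cv2.imwrite("pics/topcrop.png",cv2.resize(im,None,fx=1.95,fy=1.95,interpolation=cv2.INTER_CUBIC))
E
```

```text
red [ 0.444 -0.016  0.235] [ 0.449 -0.018  0.235]
white [ 0.581 -0.354  0.235] [ 0.583 -0.352  0.235]
dec [0.427 0.358 0.19 ] [0.428 0.365 0.19 ]
candle [0.396 0.214 0.13 ] [0.401 0.218 0.13 ]
funnel [0.569 0.36  0.101] [0.573 0.365 0.101]
cork [ 0.434 -0.352  0.045] [ 0.436 -0.354  0.045]
coaster [ 0.593 -0.099  0.016] [ 0.597 -0.099  0.016]
mat [0.636 0.155 0.005] [0.64  0.156 0.005]
saucer [ 0.402 -0.212  0.012] [ 0.401 -0.209  0.012]
glass [ 0.777 -0.074  0.155] [ 0.78  -0.076  0.155]
decfoot [0.424 0.359 0.012] [0.433 0.355 0.012]
```

View pics/topcrop.png

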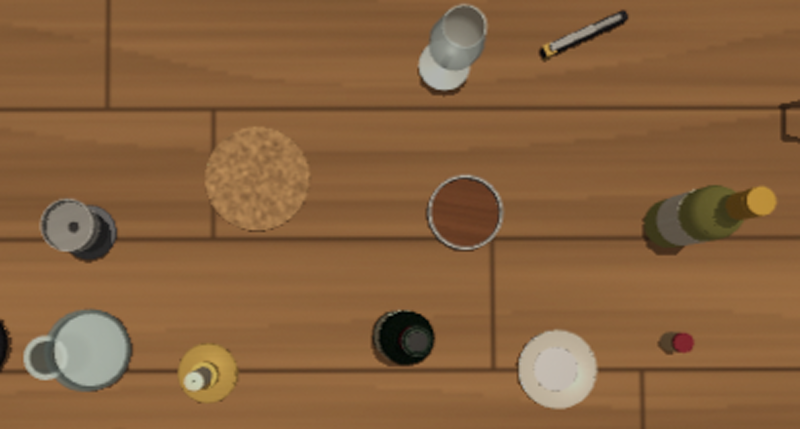

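Scene (top view): the candidates for the decanter are clear glass at (196,290), black at (132,287) and (210,352), and orange at (116,341). I choose the clear one. For the red bottle, the dark bottle with red foil is at (360,284) and the yellow white-wine bottle is at (510,220). I choose the dark one. The crop confirms both choices. The two views agree within about 5 mm, and the coaster–mat distance comes out at 258 mm against the stated 260.

jog_arm --moves '[0,0,-0.5,0,0,-1,1,0,0,-0.5,0,0,-1,1,0,0,-0.5,0,0,-1,1,0,0,0,0,0,-1,1,-0.75,-0.9,0,0,0,0,1,-0.75,-0.9,0,0,0,0,1,-0.75,-0.9,0,0,0,0,1,-0.75,-0.9,0,0,0,0,1]' --grip_force 30

```text
t: 0.87
eef_pos: [0.2469, 0.5757, 0.261]
tool_rot: [-0.0, 0.0, 1.0, -0.0]
contact_force: [-0.5, 0.8, -1.0]
gripper_width: 0.999
grasp_force: 0.0
```

jog_arm --moves '[-0.75,-0.9,0,0,0,0,1,-0.75,-0.9,0,0,0,0,1,-0.75,-0.9,0,0,0,0,1,-0.75,-0.9,0,0,0,0,1,-0.75,-0.9,0,0,0,0,1,-0.75,-0.9,0,0,0,0,1,-0.75,-0.9,0,0,0,0,1,-0.75,-0.9,0,0,0,0,1]'

```text
t: 1.53
eef_pos: [0.3668, 0.4316, 0.2612]
tool_rot: [-0.0, 0.0, 1.0, -0.0]
contact_force: [0.8, 0.3, -0.2]
gripper_width: 1.001
grasp_force: 0.0
```

jog_arm --moves '[-0.75,-0.9,0,0,0,0,1,-0.75,-0.9,0,0,0,0,1,-0.75,-0.9,0,0,0,0,1,-0.75,-0.9,0,0,0,0,1,0,0,0,0,0,0,1,0,0,0,0,0,0,1,0,0,0,0,0,0,1,0,0,0,0,0,0,1]'

```text
t: 2.2
eef_pos: [0.4253, 0.3617, 0.2612]
tool_rot: [-0.0, -0.001, 1.0, 0.0]
contact_force: [-0.1, 1.2, 0.3]
gripper_width: 0.996
grasp_force: 0.0
```

```bash
python3 - <<'E'
from h import *
o=get_obs();p=o["eef_pos"];print(p,o["q"].round(2))
W=cam("wrist");im=W["color"].copy();print(W["fx"],W["cx"],W["cy"],(-W["R"].T@W["t"]).round(3))
for q,d in(([.428,.360,.19],.045),([.428,.36,.012],.1)):
    cv2.polylines(im,[circ(W,q,d).astype(int)],True,(0,0,255),1)
print(proj(W,p),proj(W,[p[0],p[1],.19]))
cv2.imwrite("pics/w1.png",im)
E
```

```text
[0.42530743 0.36169181 0.26118409] [-0.9   0.26  0.1   1.81 -0.03  1.08  0.78]
371.64829954431775 316.66363177535203 241.66634239867457 [0.344 0.362 0.405]
[315.50916849 314.6440738 ] [315.7759676  257.68442181]
```

View pics/w1.png

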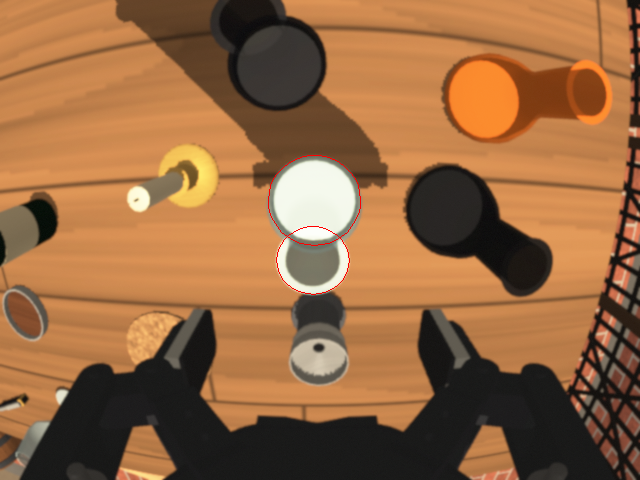

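The wrist view shows the drawn lip (313,260) and belly circles lying on the clear decanter, so its position is confirmed. The fingers straddle it.

jog_arm --moves '[-0.1,-0.1,0.8,0,0,0,1,0,0,1,0,0,0,1,0,0,1,0,0,0,1,0,0,1,0,0,0,1,0,0,1,0,0,0,1,0,0,1,0,0,0,1,0,0,0.2,0,0,0,1,0,0,0,0,0,0,1]'

```text
t: 2.92
eef_pos: [0.427, 0.3586, 0.1401]
tool_rot: [-0.001, -0.0, 1.0, -0.001]
contact_force: [-0.7, 1.2, 0.1]
gripper_width: 0.998
grasp_force: 0.0
```

jog_arm --moves '[0,0,0,0,0,0,0.8,0,0,0,0,0,0,0.65,0,0,0,0,0,0,0.5,0,0,0,0,0,0,0.4,0,0,0,0,0,0,0.3,0,0,0,0,0,0,0.2,0,0,0,0,0,0,0.1,0,0,0,0,0,0,0]' --grip_force 40

```text
t: 3.58
eef_pos: [0.4287, 0.359, 0.1426]
tool_rot: [0.001, 0.0, 1.0, 0.001]
contact_force: [-1.5, -1.9, 5.6]
gripper_width: 0.466
grasp_force: 40.0
```

jog_arm --moves '[0,0,0,0,0,0,0,0,0,-0.25,0,0,0,0,0,0,-0.5,0,0,0,0,0,0,-0.5,0,0,0,0,0,0,-0.5,0,0,0,0,0,0,-0.25,0,0,0,0,-0.3,-0.3,0,0,0,0,0,-0.5,-0.5,0,0,0,0,0]'

```text
t: 4.25
eef_pos: [0.4436, 0.3438, 0.1818]
tool_rot: [-0.0, -0.001, 1.0, 0.001]
contact_force: [-0.5, -0.3, -4.2]
gripper_width: 0.466
grasp_force: 41.1
```

jog_arm --moves '[-0.7,-0.7,0,0,0,0,0,-0.8,-0.8,0,0,0,0,0,-0.8,-0.8,0,0,0,0,0,-0.8,-0.8,0,0,0,0,0,-0.8,-0.8,0,0,0,0,0,-0.8,-0.8,0,0,0,0,0,-0.8,-0.8,0,0,0,0,0,-0.8,-0.8,0,0,0,0,0]'

```text
t: 4.92
eef_pos: [0.5709, 0.2147, 0.1809]
tool_rot: [-0.0, 0.0, 1.0, -0.0]
contact_force: [0.2, 0.4, -4.2]
gripper_width: 0.461
grasp_force: 41.0
```

jog_arm --moves '[-0.8,-0.8,0,0,0,0,0,-0.8,-0.8,0,0,0,0,0,-0.7,-0.6,0,0,0,0,0,-0.5,-0.4,0,0,0,0,0,-0.3,-0.2,0,0,0,0,0,0,0,0,0,0,0,0,0,0,0,0,0,0,0,0,0,0,0,0,0,0]'

```text
t: 5.58
eef_pos: [0.6311, 0.1621, 0.181]
tool_rot: [-0.001, -0.001, 1.0, 0.0]
contact_force: [0.3, 0.4, -3.8]
gripper_width: 0.462
grasp_force: 41.0
```

jog_arm --moves '[-0.2,-0.2,0.2,0,0,0,0,-0.15,-0.15,0.3,0,0,0,0,0,0,0.3,0,0,0,0,0,0,0.3,0,0,0,0,0,0,0.2,0,0,0,0,0,0,0.1,0,0,0,0,0,0,0.1,0,0,0,0,0,0,0.1,0,0,0,0]'

```text
t: 6.25
eef_pos: [0.6392, 0.1537, 0.1492]
tool_rot: [0.0, 0.0, 1.0, 0.0]
contact_force: [-0.5, 0.3, -3.2]
gripper_width: 0.458
grasp_force: 41.1
```

```bash
python3 - <<'E'
from h import *
o=get_obs();p=o["eef_pos"];print(p,o["contact_force"])
T=cam("top");im=T["color"].copy()
cv2.polylines(im,[circ(T,[.638,.155,.005],.13).astype(int)],True,(0,0,255),1)
cv2.polylines(im,[circ(T,[p[0],p[1],.017],.1).astype(int)],True,(0,255,0),1)
cv2.imwrite("pics/t1.png",cv2.resize(im[140:320,180:420],None,fx=3,fy=3))
E
```

```text
[0.63918092 0.15370726 0.14917187] [-0.46304684  0.34956303 -3.24980006]
```

View pics/t1.png

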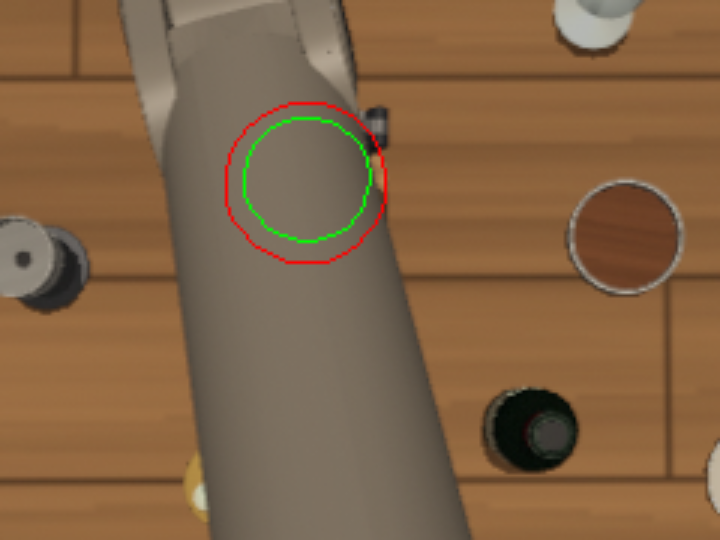

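The arm hides the mat from above, so I finish the descent by force.

jog_arm --moves '[0,0,0.05,0,0,0,0,0,0,0.05,0,0,0,0,0,0,0.05,0,0,0,0,0,0,0,0,0,0,0,0,0,0,0,0,0,0,0,0,0,0,0,0,0,0,0,0,0,0,0,0,0,0,0,0,0,0,0]'

```text
t: 6.97
eef_pos: [0.6397, 0.1536, 0.1478]
tool_rot: [0.001, 0.0, 1.0, 0.0]
contact_force: [-2.4, -1.5, 5.3]
gripper_width: 0.462
grasp_force: 41.7
```

jog_arm --moves '[0,0,0,0,0,0,0.5,0,0,0,0,0,0,0.6,0,0,0,0,0,0,0.8,0,0,0,0,0,0,1,0,0,0,0,0,0,1,0,0,-0.5,0,0,0,1,0,0,-1,0,0,0,1,0,0,-1,0,0,0,1]'

```text
t: 7.63
eef_pos: [0.6387, 0.1534, 0.1968]
tool_rot: [-0.001, 0.0, 1.0, -0.0]
contact_force: [-0.2, -0.5, -0.3]
gripper_width: 1.002
grasp_force: 0.0
```

jog_arm --moves '[0,0,-1,0,0,0,1,0,0,-1,0,0,0,1,0.35,1,0,0,0,0,1,0.35,1,0,0,0,0,1,0.35,1,0,0,0,0,1,0.35,1,0,0,0,0,1,0.35,1,0,0,0,0,1,0.35,1,0,0,0,0,1]'

```text
t: 8.3
eef_pos: [0.5969, 0.2745, 0.2372]
tool_rot: [0.0, 0.0, 1.0, 0.0]
contact_force: [1.0, 0.1, -0.8]
gripper_width: 1.0
grasp_force: 0.0
```

jog_arm --moves '[0.35,1,0,0,0,0,1,0.35,1,0,0,0,0,1,0.35,1,0,0,0,0,1,0.35,1,0,0,0,0,1,0,0.4,0,0,0,0,1,0,0,0,0,0,0,1,0,0,0,0,0,0,1,0,0,0,0,0,0,1]'

```text
t: 8.97
eef_pos: [0.5704, 0.3595, 0.2365]
tool_rot: [0.0, 0.001, 1.0, -0.001]
contact_force: [0.3, -0.1, -0.4]
gripper_width: 1.005
grasp_force: 0.0
```

```bash
python3 - <<'E'
from h import *
o=get_obs();p=o["eef_pos"];print(p)
T=cam("top");W=cam("wrist")
a=T["color"][130:330,150:350].copy();off=np.array([150,130])
cv2.polylines(a,[(circ(T,[.638,.155,.005],.13)-off).astype(int)],True,(0,0,255),1)
b=W["color"].copy()
cv2.polylines(b,[circ(W,[.571,.362,.101],.06).astype(int)],True,(0,0,255),1)
b=b[100:460,120:520]
cv2.imwrite("pics/t2.png",np.hstack([cv2.resize(a,(360,360)),b]))
E
```

```text
[0.57036876 0.35945286 0.23651311]
```

View pics/t2.png

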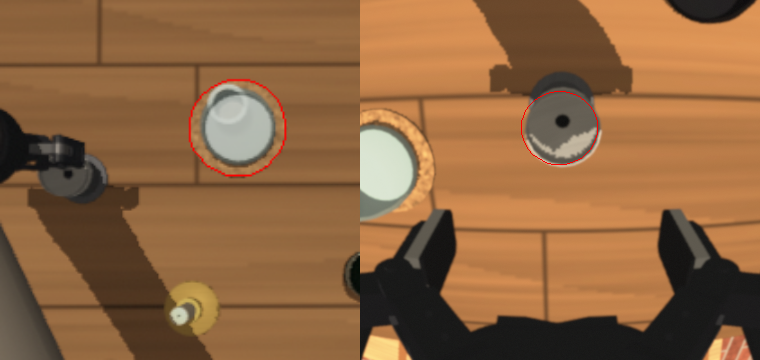

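The decanter sits centred on the mat. The funnel rim lies about 2 mm to +x and +y of the drawn circle, so I take it as (.573,.364).

jog_arm --moves '[-0.15,0.25,0.7,0,0,0,1,0,0,1,0,0,0,1,0,0,1,0,0,0,1,0,0,1,0,0,0,1,0,0,1,0,0,0,1,0,0,1,0,0,0,1,0,0,1,0,0,0,1,0,0,1,0,0,0,1]'

```text
t: 9.73
eef_pos: [0.5723, 0.3659, 0.0802]
tool_rot: [-0.0, 0.001, 1.0, -0.0]
contact_force: [0.7, -0.3, 0.0]
gripper_width: 0.999
grasp_force: 0.0
```

jog_arm --moves '[0,0,0.4,0,0,0,1,0,0,0,0,0,0,1,0,0,0,0,0,0,0.9,0,0,0,0,0,0,0.8,0,0,0,0,0,0,0.75,0,0,0,0,0,0,0.7,0,0,0,0,0,0,0.6,0,0,0,0,0,0,0.5]' --grip_force 30

```text
t: 10.4
eef_pos: [0.5732, 0.3667, 0.076]
tool_rot: [0.001, 0.0, 1.0, 0.001]
contact_force: [0.0, -1.9, 5.7]
gripper_width: 0.684
grasp_force: 32.0
```

jog_arm --moves '[0,0,0,0,0,0,0.5,0,0,0,0,0,0,0.5,0,0,-0.25,0,0,0,0.5,0,0,-0.5,0,0,0,0.5,0,0,-0.7,0,0,0,0.5,0,0,-0.7,0,0,0,0.5,0,0,-0.7,0,0,0,0.5,0,0,-0.7,0,0,0,0.5]'

```text
t: 11.07
eef_pos: [0.5725, 0.3669, 0.1475]
tool_rot: [0.001, 0.0, 1.0, 0.0]
contact_force: [0.1, -0.9, -1.4]
gripper_width: 0.684
grasp_force: 32.7
```

jog_arm --moves '[0,0,-1,0,0,0,0.5,0,0,-1,0,0,0,0.5,0,0,-1,0,0,0,0.5,0,0,-1,0,0,0,0.5,0,0,-1,0,0,0,0.5,0,0,-1,0,0,0,0.5,0,0,-0.8,0,0,0,0.5,-0.1,-0.4,0,0,0,0,0.5]'

```text
t: 11.73
eef_pos: [0.575, 0.3614, 0.2867]
tool_rot: [0.003, -0.001, 1.0, 0.003]
contact_force: [0.1, 1.0, 0.1]
gripper_width: 0.686
grasp_force: 32.7
```

jog_arm --moves '[-0.2,-0.7,0,0,0,0,0.5,-0.3,-0.9,0,0,0,0,0.5,-0.3,-1,0,0,0,0,0.5,-0.3,-1,0,0,0,0,0.5,-0.3,-1,0,0,0,0,0.5,-0.3,-1,0,0,0,0,0.5,-0.3,-1,0,0,0,0,0.5,-0.3,-1,0,0,0,0,0.5]'

```text
t: 12.4
eef_pos: [0.6197, 0.203, 0.2797]
tool_rot: [-0.001, 0.001, 1.0, -0.001]
contact_force: [0.2, -0.9, -1.2]
gripper_width: 0.682
grasp_force: 32.7
```

jog_arm --moves '[-0.3,-0.9,0,0,0,0,0.5,-0.3,-0.7,0,0,0,0,0.5,-0.2,-0.5,0,0,0,0,0.5,-0.1,-0.3,0,0,0,0,0.5,0,-0.2,0,0,0,0,0.5,0,0,0,0,0,0,0.5,0,0,0,0,0,0,0.5,0,0,0,0,0,0,0.5]'

```text
t: 13.07
eef_pos: [0.6377, 0.1558, 0.2812]
tool_rot: [-0.0, -0.001, 1.0, 0.0]
contact_force: [-0.8, 0.0, -2.1]
gripper_width: 0.687
grasp_force: 32.7
```

```bash
python3 - <<'E'
from h import *
o=get_obs();p=o["eef_pos"];print(p)
S=cam("scene");W=cam("wrist")
a=S["color"].copy()
for q,d in(([.639,.1535,.195],.045),([p[0],p[1],p[2]-.063+.055],.058),([p[0],p[1],p[2]-.063],.016)):
    cv2.polylines(a,[circ(S,q,d).astype(int)],True,(0,0,255),1)
b=W["color"].copy()
cv2.polylines(b,[circ(W,[.639,.1535,.195],.045).astype(int)],True,(0,0,255),1)
cv2.polylines(b,[circ(W,[p[0],p[1],p[2]-.063+.088],.06).astype(int)],True,(0,255,0),1)
cv2.imwrite("pics/t3.png",np.hstack([cv2.resize(a[90:290,290:470],(360,400)),b[80:480,120:520]]))
E
```

```text
[0.63769544 0.15581502 0.28115744]
```

View pics/t3.png

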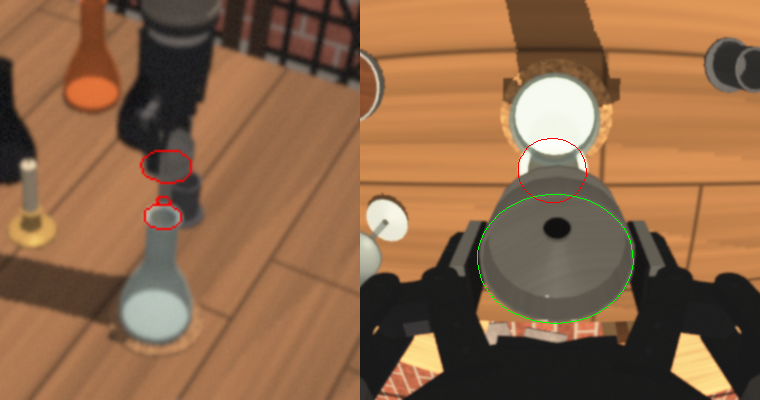

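The mouth and rim circles match both views and the stem is over the bore, so I lower the funnel.

jog_arm --moves '[-0.05,-0.1,0,0,0,0,0.5,0,0,0.4,0,0,0,0.5,0,0,0.6,0,0,0,0.5,0,0,0.6,0,0,0,0.5,0,0,0.6,0,0,0,0.5,0,0,0.6,0,0,0,0.5,0,0,0.5,0,0,0,0.5,0,0,0.2,0,0,0,0.5]'

```text
t: 13.83
eef_pos: [0.638, 0.1523, 0.2086]
tool_rot: [-0.002, 0.0, 1.0, -0.001]
contact_force: [-0.2, -1.7, -1.4]
gripper_width: 0.691
grasp_force: 32.7
```

jog_arm --moves '[0,0,0.1,0,0,0,0.5,0,0,0.1,0,0,0,0.5,0,0,0.05,0,0,0,0.5,0,0,0,0,0,0,0.5,0,0,0,0,0,0,0.5,0,0,0,0,0,0,0.5,0,0,0,0,0,0,0.5,0,0,0,0,0,0,0.5]'

```text
t: 14.5
eef_pos: [0.6392, 0.1525, 0.2066]
tool_rot: [0.0, 0.0, 1.0, 0.0]
contact_force: [0.3, -0.6, -0.1]
gripper_width: 0.688
grasp_force: 32.7
```

jog_arm --moves '[0,0,0.1,0,0,0,0.5,0,0,0.05,0,0,0,0.5,0,0,0.05,0,0,0,0.5,0,0,0,0,0,0,0.5,0,0,0,0,0,0,0.5,0,0,0,0,0,0,0.5,0,0,0,0,0,0,0.5,0,0,0,0,0,0,0.5]'

```text
t: 15.17
eef_pos: [0.6394, 0.1526, 0.203]
tool_rot: [0.0, 0.0, 1.0, 0.0]
contact_force: [-2.2, -0.4, 4.9]
gripper_width: 0.686
grasp_force: 33.2
```

Contact at the expected height (TCP .203). Next I release, rise, and go to the candle at (.399,.216).

jog_arm --moves '[0,0,0,0,0,0,0.72,0,0,0,0,0,0,0.8,0,0,0,0,0,0,0.9,0,0,0,0,0,0,1,0,0,0,0,0,0,1,0,0,-0.5,0,0,0,1,0,0,-1,0,0,0,1,0,0,-1,0,0,0,1]'

```text
t: 15.83
eef_pos: [0.6387, 0.1524, 0.2528]
tool_rot: [-0.001, 0.0, 1.0, -0.0]
contact_force: [-0.1, -0.5, 0.5]
gripper_width: 1.0
grasp_force: 0.0
```

jog_arm --moves '[0,0,-0.5,0,0,0,1,1,0.25,0,0,0,0,1,1,0.25,0,0,0,0,1,1,0.25,0,0,0,0,1,1,0.25,0,0,0,0,1,1,0.25,0,0,0,0,1,1,0.25,0,0,0,0,1,1,0.25,0,0,0,0,1]'

```text
t: 16.5
eef_pos: [0.4982, 0.1877, 0.2626]
tool_rot: [0.0, 0.0, 1.0, 0.0]
contact_force: [-0.1, 0.3, 0.0]
gripper_width: 0.997
grasp_force: 0.0
```

jog_arm --moves '[1,0.25,1,0,0,0,1,1,0.25,1,0,0,0,1,1,0.25,0.8,0,0,0,1,1,0.25,0,0,0,0,1,1,0.25,0,0,0,0,1,0,0.2,0,0,0,0,1,0,0,0,0,0,0,1,0,0,0,0,0,0,1]'

```text
t: 17.17
eef_pos: [0.4, 0.2169, 0.2068]
tool_rot: [0.001, 0.0, 1.0, 0.0]
contact_force: [0.5, -1.1, -0.4]
gripper_width: 1.005
grasp_force: 0.0
```

```bash
python3 - <<'E'
from h import *
o=get_obs();p=o["eef_pos"];print(p,o["q"].round(2))
S=cam("scene");W=cam("wrist")
a=S["color"].copy()
for q,d in(([.639,.1535,.228],.06),):
    cv2.polylines(a,[circ(S,q,d).astype(int)],True,(0,0,255),1)
b=W["color"].copy()
cv2.polylines(b,[circ(W,[.399,.216,.13],.022).astype(int)],True,(0,0,255),1)
cv2.polylines(b,[circ(W,[.399,.216,0],.074).astype(int)],True,(0,255,0),1)
cv2.imwrite("pics/t4.png",np.hstack([cv2.resize(a[90:290,290:470],(360,400)),b[80:480,120:520]]))
E
```

```text
[0.40000877 0.21689158 0.20684389] [-0.72  0.14  0.09  2.09 -0.02  0.91  0.95]
```

View pics/t4.png

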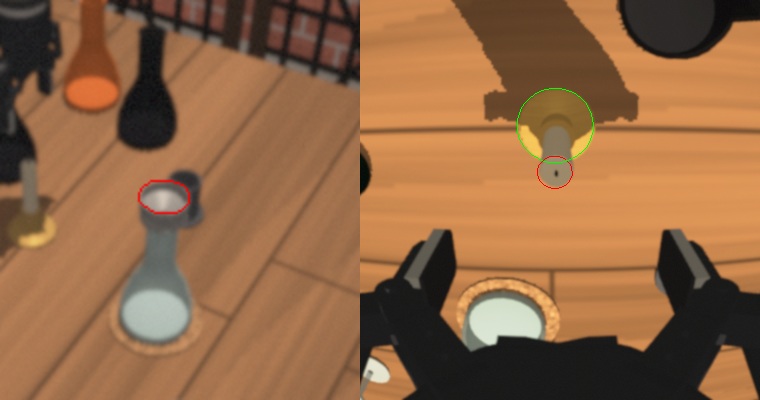

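The funnel is seated: its rim coincides with the ellipse drawn at the correct height. The candle position matches too.

jog_arm --moves '[0,0,0.8,0,0,0,1,0,0,1,0,0,0,1,0,0,1,0,0,0,1,0,0,1,0,0,0,1,0,0,1,0,0,0,1,0,0,1,0,0,0,1,0,0,0.2,0,0,0,1,0,0,0,0,0,0,0.8]'

```text
t: 17.93
eef_pos: [0.399, 0.2158, 0.0853]
tool_rot: [-0.001, 0.001, 1.0, -0.001]
contact_force: [-0.8, 0.2, 0.2]
gripper_width: 0.883
grasp_force: 0.0
```

jog_arm --moves '[0,0,0,0,0,0,0.6,0,0,0,0,0,0,0.5,0,0,0,0,0,0,0.4,0,0,0,0,0,0,0.3,0,0,0,0,0,0,0.2,0,0,0,0,0,0,0.1,0,0,0,0,0,0,0.1,0,0,0,0,0,0,0.1]' --grip_force 40

```text
t: 18.6
eef_pos: [0.3997, 0.2166, 0.0871]
tool_rot: [0.001, 0.0, 1.0, 0.0]
contact_force: [0.1, -2.4, 7.6]
gripper_width: 0.245
grasp_force: 39.1
```

jog_arm --moves '[0,0,0,0,0,0,0.1,0,0,-0.2,0,0,0,0.1,0,0,-0.4,0,0,0,0.1,0,0,-0.6,0,0,0,0.1,0,0,-0.6,0,0,0,0.1,0,0,-0.2,0,0,0,0.1,0,0,0,0,0,0,0.1,0,0,0,0,0,0,0.1]'

```text
t: 19.27
eef_pos: [0.399, 0.2167, 0.1263]
tool_rot: [0.0, 0.0, 1.0, 0.0]
contact_force: [0.9, -0.2, -4.0]
gripper_width: 0.249
grasp_force: 39.5
```

jog_arm --moves '[-0.3,-0.4,0,0,0,0,0.1,-0.6,-0.8,0,0,0,0,0.1,-0.7,-0.9,0,0,0,0,0.1,-0.7,-0.9,0,0,0,0,0.1,-0.7,-0.9,0,0,0,0,0.1,-0.7,-0.9,0,0,0,0,0.1,-0.7,-0.9,0,0,0,0,0.1,-0.7,-0.7,0,0,0,0,0.1]'

```text
t: 19.93
eef_pos: [0.5013, 0.0857, 0.1254]
tool_rot: [-0.001, 0.001, 1.0, -0.001]
contact_force: [0.3, 0.2, -2.7]
gripper_width: 0.242
grasp_force: 39.4
```

jog_arm --moves '[-0.8,-0.5,0,0,0,0,0.1,-0.8,-0.5,0,0,0,0,0.1,-0.8,-0.5,0,0,0,0,0.1,-0.8,-0.5,0,0,0,0,0.1,-0.8,-0.4,0,0,0,0,0.1,-0.8,-0.3,0,0,0,0,0.1,-0.5,-0.2,0,0,0,0,0.1,-0.2,0,0,0,0,0,0.1]'

```text
t: 20.6
eef_pos: [0.6121, 0.0284, 0.1255]
tool_rot: [-0.0, 0.001, 1.0, -0.001]
contact_force: [0.6, 0.8, -3.1]
gripper_width: 0.243
grasp_force: 39.5
```

jog_arm --moves '[0,0,0.2,0,0,0,0.1,0,0,0.3,0,0,0,0.1,0,0,0.3,0,0,0,0.1,0,0,0.3,0,0,0,0.1,0,0,0.3,0,0,0,0.1,0,0,0.2,0,0,0,0.1,0,0,0,0,0,0,0.1,0,0,0,0,0,0,0.1]'

```text
t: 21.27
eef_pos: [0.6108, 0.0306, 0.094]
tool_rot: [-0.0, 0.0, 1.0, -0.0]
contact_force: [0.2, 0.6, -2.8]
gripper_width: 0.247
grasp_force: 39.4
```

jog_arm --moves '[-0.3,-0.1,0,0,0,0,0.1,0,0,0.1,0,0,0,0.1,0,0,0.1,0,0,0,0.1,0,0,0.1,0,0,0,0.1,0,0,0.05,0,0,0,0.1,0,0,0.05,0,0,0,0.1,0,0,0,0,0,0,0.1,0,0,0,0,0,0,0.1]'

```text
t: 21.93
eef_pos: [0.6171, 0.0283, 0.0872]
tool_rot: [0.0, 0.0, 1.0, 0.0]
contact_force: [-2.8, -0.1, 4.9]
gripper_width: 0.242
grasp_force: 40.3
```

jog_arm --moves '[0,0,0,0,0,0,0.3,0,0,0,0,0,0,0.4,0,0,0,0,0,0,0.5,0,0,0,0,0,0,0.6,0,0,0,0,0,0,0.6,0,0,-0.5,0,0,0,0.6,0,0,-1,0,0,0,0.6,0,0,-1,0,0,0,0.6]'

```text
t: 22.6
eef_pos: [0.6165, 0.0284, 0.1368]
tool_rot: [-0.001, 0.0, 1.0, -0.0]
contact_force: [0.5, 1.1, 0.6]
gripper_width: 0.602
grasp_force: 0.0
```

jog_arm --moves '[0,0,-1,0,0,0,0.8,0,0,-1,0,0,0,1,0,0,-1,0,0,0,1,0,0,-1,0,0,0,1,0,0,-1,0,0,0,1,0,0,-1,0,0,0,1,0,0,-0.6,0,0,0,1,0.9,-0.2,0,0,0,0,1]'

```text
t: 23.27
eef_pos: [0.6025, 0.0256, 0.2718]
tool_rot: [0.004, -0.0, 1.0, 0.001]
contact_force: [-0.2, 1.2, 0.6]
gripper_width: 1.001
grasp_force: 0.0
```

jog_arm --moves '[1,-0.3,0,0,0,0,1,1,-0.3,0,0,0,0,1,1,-0.3,0,0,0,0,1,1,-0.3,0,0,0,0,1,1,-0.3,0,0,0,0,1,1,-0.3,0,0,0,0,1,1,-0.2,0,0,0,0,1,0.5,0,0,0,0,0,1]'

```text
t: 23.93
eef_pos: [0.4467, -0.0165, 0.2683]
tool_rot: [-0.001, 0.001, 1.0, 0.0]
contact_force: [0.0, 0.2, -0.2]
gripper_width: 1.001
grasp_force: 0.0
```

```bash
python3 - <<'E'
from h import *
o=get_obs();p=o["eef_pos"];print(p,o["q"].round(2))
S=cam("scene");W=cam("wrist")
a=S["color"].copy()
for q,d in(([.617,.028,.0],.074),([.617,.028,.13],.022)):
    cv2.polylines(a,[circ(S,q,d).astype(int)],True,(0,0,255),1)
b=W["color"].copy()
cv2.polylines(b,[circ(W,[.447,-.017,.235],.029).astype(int)],True,(0,0,255),1)
cv2.polylines(b,[circ(W,[.595,-.099,.016],.092).astype(int)],True,(0,255,0),1)
cv2.imwrite("pics/t5.png",np.hstack([cv2.resize(a[180:380,250:430],(360,400)),b[80:480,120:520]]))
E
```

```text
[ 0.44674539 -0.01648382  0.26829893] [-0.3   0.05  0.2   2.04 -0.01  1.06  1.48]
```

View pics/t5.png

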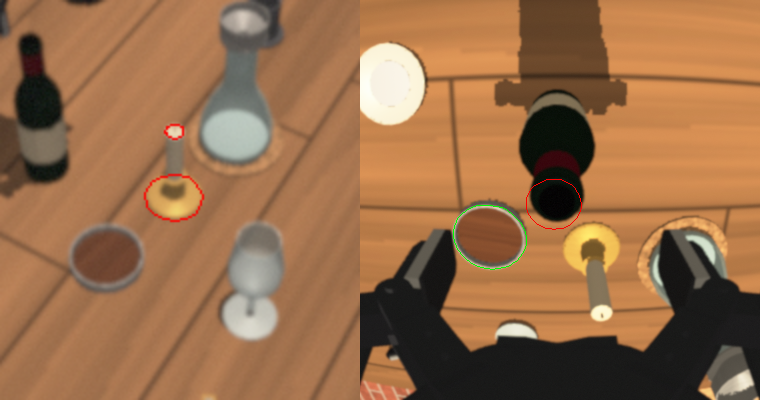

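The candle stands at the midpoint. The bottle mouth is about 2 mm nearer (−x) than drawn, and the coaster outline matches.

jog_arm --moves '[0.1,0,0.6,0,0,0,1,0,0,0.8,0,0,0,1,0,0,0.9,0,0,0,1,0,0,0.9,0,0,0,1,0,0,0.7,0,0,0,1,0,0,0.2,0,0,0,1,0,0,0,0,0,0,1,0,0,0,0,0,0,0.8]'

```text
t: 24.7
eef_pos: [0.448, -0.0151, 0.1867]
tool_rot: [0.0, 0.0, 1.0, -0.0]
contact_force: [-0.7, -0.1, 0.9]
gripper_width: 0.883
grasp_force: 0.0
```

jog_arm --moves '[0,0,0,0,0,0,0.6,0,0,0,0,0,0,0.5,0,0,0,0,0,0,0.4,0,0,0,0,0,0,0.3,0,0,0,0,0,0,0.2,0,0,0,0,0,0,0.1,0,0,0,0,0,0,0.1,0,0,0,0,0,0,0.1]' --grip_force 60

```text
t: 25.37
eef_pos: [0.4477, -0.0156, 0.1871]
tool_rot: [0.001, 0.0, 1.0, 0.0]
contact_force: [-1.2, -1.6, 5.1]
gripper_width: 0.313
grasp_force: 59.3
```

jog_arm --moves '[0,0,0,0,0,0,0.1,0,0,-0.2,0,0,0,0.1,0,0,-0.4,0,0,0,0.1,0,0,-0.6,0,0,0,0.1,0,0,-0.6,0,0,0,0.1,0,0,-0.4,0,0,0,0.1,0,0,0,0,0,0,0.1,0,0,0,0,0,0,0.1]'

```text
t: 26.03
eef_pos: [0.4468, -0.0153, 0.2303]
tool_rot: [0.0, 0.0, 1.0, 0.0]
contact_force: [-0.2, -0.1, -7.3]
gripper_width: 0.318
grasp_force: 59.7
```

jog_arm --moves '[-0.3,-0.2,0,0,0,0,0.1,-0.6,-0.3,0,0,0,0,0.1,-0.8,-0.4,0,0,0,0,0.1,-0.8,-0.5,0,0,0,0,0.1,-0.8,-0.5,0,0,0,0,0.1,-0.8,-0.5,0,0,0,0,0.1,-0.8,-0.5,0,0,0,0,0.1,-0.8,-0.5,0,0,0,0,0.1]'

```text
t: 26.7
eef_pos: [0.5624, -0.0848, 0.2292]
tool_rot: [-0.001, 0.0, 1.0, -0.0]
contact_force: [-0.2, -0.5, -7.3]
gripper_width: 0.312
grasp_force: 59.8
```

jog_arm --moves '[-0.7,-0.4,0,0,0,0,0.1,-0.6,-0.3,0,0,0,0,0.1,-0.4,-0.1,0,0,0,0,0.1,-0.1,0,0,0,0,0.1,0,0,0,0,0,0,0.1,0,0,0,0,0,0,0.1,0,0,0,0,0,0,0.1,0,0,0,0,0,0,0.1,0]'

```text
t: 27.37
eef_pos: [0.5964, -0.099, 0.2303]
tool_rot: [-0.0, 0.018, 1.0, 0.0]
contact_force: [0.0, -0.1, -7.7]
gripper_width: 0.312
grasp_force: 59.8
```

That call had a slipped number, which gave a harmless 2° yaw. I undo it while lowering.

jog_arm --moves '[0,0,0.1,0,0,-0.5,0,0,0,0.3,0,0,0,0,0,0,0.4,0,0,0,0,0,0,0.4,0,0,0,0,0,0,0.3,0,0,0,0,0,0,0.1,0,0,0,0,0,0,0,0,0,0,0,0,0,0,0,0,0,0]'

```text
t: 28.03
eef_pos: [0.597, -0.0995, 0.1982]
tool_rot: [-0.0, 0.0, 1.0, -0.0]
contact_force: [-0.2, -0.7, -6.5]
gripper_width: 0.314
grasp_force: 59.8
```

```bash
python3 - <<'E'
from h import *
o=get_obs();p=o["eef_pos"];print(p,o["contact_force"])
S=cam("scene")
a=S["color"].copy()
for q,d,c in(([.595,-.099,.016],.092,(0,0,255)),([p[0]-.001,p[1],p[2]-.187],.06,(0,255,0))):
    cv2.polylines(a,[circ(S,q,d).astype(int)],True,c,1)
cv2.imwrite("pics/t6.png",cv2.resize(a[180:380,220:400],(540,600),interpolation=cv2.INTER_CUBIC))
E
```

```text
[ 0.59703597 -0.09950525  0.19815962] [-0.15090163 -0.69730486 -6.45960953]
```

View pics/t6.png

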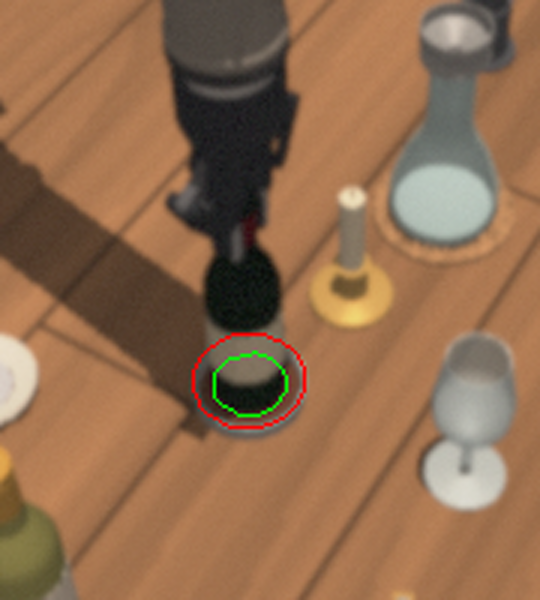

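The bottle stands centred inside the coaster outline, with both shifted alike by calibration error. I lower the last few millimetres.

jog_arm --moves '[0,0,0.1,0,0,0,0,0,0,0.1,0,0,0,0,0,0,0.05,0,0,0,0,0,0,0.05,0,0,0,0,0,0,0.05,0,0,0,0,0,0,0,0,0,0,0,0,0,0,0,0,0,0,0,0,0,0,0,0,0]'

```text
t: 28.75
eef_pos: [0.5975, -0.0996, 0.1922]
tool_rot: [0.001, 0.0, 1.0, 0.0]
contact_force: [-2.2, -0.3, 4.2]
gripper_width: 0.312
grasp_force: 60.9
```

jog_arm --moves '[0,0,0,0,0,0,0.35,0,0,0,0,0,0,0.5,0,0,0,0,0,0,0.6,0,0,0,0,0,0,0.8,0,0,0,0,0,0,0.8,0,0,-0.5,0,0,0,0.8,0,0,-1,0,0,0,0.8,0,0,-1,0,0,0,0.8]'

```text
t: 29.42
eef_pos: [0.5966, -0.0995, 0.2419]
tool_rot: [-0.001, 0.0, 1.0, -0.0]
contact_force: [1.1, 0.7, 0.7]
gripper_width: 0.799
grasp_force: 0.0
```

jog_arm --moves '[0,0,-1,0,0,0,0.8,0,0,-0.8,0,0,0,0.8,0.5,-0.8,0,0,0,0,0.8,0.6,-1,0,0,0,0,0.8,0.7,-1,0,0,0,0,0.8,0.7,-1,0,0,0,0,0.8,0.7,-1,0,0,0,0,0.8,0.7,-1,0,0,0,0,0.8]'

```text
t: 30.08
eef_pos: [0.5183, -0.2164, 0.2782]
tool_rot: [0.0, 0.0, 1.0, -0.0]
contact_force: [0.3, -0.1, 0.2]
gripper_width: 0.8
grasp_force: 0.0
```

jog_arm --moves '[0.7,-1,0,0,0,0,0.8,0.7,-1,0,0,0,0,0.8,0.7,-1,0,0,0,0,0.8,0.7,-1,0,0,0,0,0.8,0.6,-1,0,0,0,0,0.8,0.6,-1,0,0,0,0,0.8,0.2,-0.7,0,0,0,0,0.8,0,0,0,0,0,0,0.8]'

```text
t: 30.75
eef_pos: [0.4328, -0.3531, 0.2784]
tool_rot: [0.0, 0.003, 1.0, -0.001]
contact_force: [-0.5, 0.5, 0.5]
gripper_width: 0.8
grasp_force: 0.0
```

jog_arm --moves '[0,0,1,0,0,0,0.8,0,0,1,0,0,0,0.8,0,0,1,0,0,0,0.8,0,0,1,0,0,0,0.8,0,0,1,0,0,0,0.8,0,0,1,0,0,0,0.8,0,0,0,0,0,0,0.8,0,0,0,0,0,0,0.8]'

```text
t: 31.42
eef_pos: [0.4349, -0.3485, 0.1572]
tool_rot: [-0.001, -0.0, 1.0, 0.001]
contact_force: [-0.2, -1.1, 0.3]
gripper_width: 0.801
grasp_force: 0.0
```

```bash
python3 - <<'E'
from h import *
o=get_obs();p=o["eef_pos"];print(p,o["q"].round(2))
T=cam("top");W=cam("wrist")
a=T["color"].copy()
for q,d,c in(([.595,-.099,.016],.092,(0,0,255)),([.595,-.099,.24],.029,(0,255,0)),([.617,.028,.13],.022,(0,255,0)),([.639,.154,.228],.06,(0,255,0))):
    cv2.polylines(a,[circ(T,q,d).astype(int)],True,c,1)
b=W["color"].copy()
cv2.polylines(b,[circ(W,[.435,-.353,.045],.024).astype(int)],True,(0,255,0),1)
cv2.polylines(b,[circ(W,[.4015,-.2105,.012],.096).astype(int)],True,(0,0,255),1)
cv2.imwrite("pics/t7.png",np.hstack([cv2.resize(a[130:290,230:420],(380,320)),cv2.resize(b[80:480,120:540],(336,320))]))
E
```

```text
[ 0.43493478 -0.34851177  0.15716999] [ 0.26  0.39  0.38  1.93 -0.19  0.86  2.31]
```

View pics/t7.png

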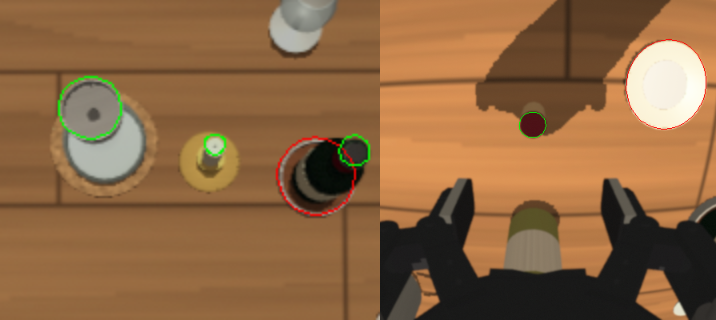

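All three placed pieces match their circles. The cork (533,124) and the saucer match theirs as well. Next I pick the cork.

jog_arm --moves '[0,-0.2,0.8,0,0,0,0.8,0,0,1,0,0,0,0.8,0,0,1,0,0,0,0.8,0,0,1,0,0,0,0.8,0,0,1,0,0,0,0.8,0,0,1,0,0,0,0.8,0,0,0.8,0,0,0,0.8,0,0,0.4,0,0,0,0.8]'

```text
t: 32.18
eef_pos: [0.4354, -0.3533, 0.0169]
tool_rot: [0.0, 0.0, 1.0, 0.0]
contact_force: [-1.1, -0.3, -0.3]
gripper_width: 0.801
grasp_force: 0.0
```

jog_arm --moves '[0,0,0,0,0,0,0.7,0,0,0,0,0,0,0.6,0,0,0,0,0,0,0.5,0,0,0,0,0,0,0.4,0,0,0,0,0,0,0.3,0,0,0,0,0,0,0.2,0,0,0,0,0,0,0.1,0,0,0,0,0,0,0.1]' --grip_force 25

```text
t: 32.85
eef_pos: [0.4355, -0.3538, 0.0183]
tool_rot: [0.001, 0.0, 1.0, -0.0]
contact_force: [-0.9, -0.1, 7.5]
gripper_width: 0.269
grasp_force: 24.3
```

jog_arm --moves '[0,0,-0.2,0,0,0,0.1,0,0,-0.6,0,0,0,0.1,0,0,-0.8,0,0,0,0.1,0,0,-0.8,0,0,0,0.1,0,0,-0.6,0,0,0,0.1,0.2,0.7,0,0,0,0,0.1,0.2,0.9,0,0,0,0,0.1,0.2,0.9,0,0,0,0,0.1]'

```text
t: 33.52
eef_pos: [0.4228, -0.3033, 0.0783]
tool_rot: [0.001, 0.001, 1.0, -0.0]
contact_force: [-0.1, 0.0, 0.9]
gripper_width: 0.271
grasp_force: 24.6
```

jog_arm --moves '[0.2,0.9,0,0,0,0,0.1,0.2,0.9,0,0,0,0,0.1,0.2,0.9,0,0,0,0,0.1,0.2,0.9,0,0,0,0,0.1,0.2,0.7,0,0,0,0,0.1,0.1,0.3,0,0,0,0,0.1,0,0,0,0,0,0,0.1,0,0,0,0,0,0,0.1]'

```text
t: 34.18
eef_pos: [0.4014, -0.2118, 0.0778]
tool_rot: [0.001, 0.0, 1.0, -0.0]
contact_force: [0.3, 0.5, 0.2]
gripper_width: 0.269
grasp_force: 24.6
```

```bash
python3 - <<'E'
from h import *
o=get_obs();p=o["eef_pos"];print(p)
W=cam("wrist");S=cam("scene")
b=W["color"].copy();a=S["color"].copy()
for c,i in((W,b),(S,a)):
  cv2.polylines(i,[circ(c,[p[0],p[1],p[2]+.027],.024).astype(int)],True,(0,255,0),1)
  cv2.polylines(i,[circ(c,[p[0],p[1],p[2]-.018],.024).astype(int)],True,(0,255,0),1)
  cv2.polylines(i,[circ(c,[.4015,-.2105,.012],.096).astype(int)],True,(0,0,255),1)
cv2.imwrite("pics/t8.png",np.hstack([cv2.resize(a[240:360,150:270],(400,400)),cv2.resize(b[80:480,120:540],(390,400))]))
E
```

```text
[ 0.40137891 -0.21181076  0.07778034]
```

View pics/t8.png

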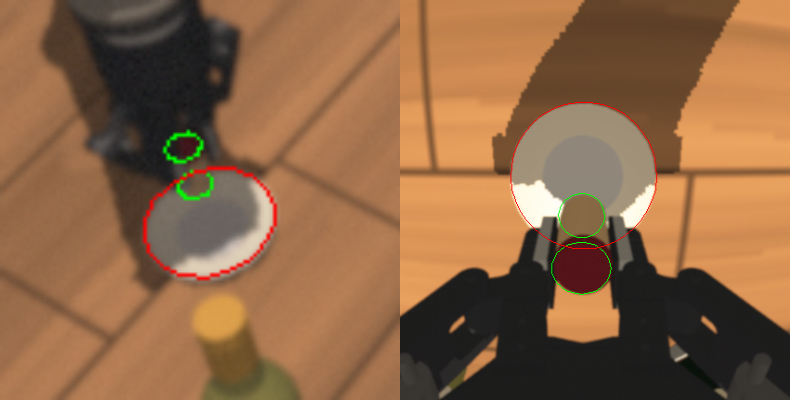

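The cork is upright and centred over the saucer. I lower it.

jog_arm --moves '[0,0.05,0.4,0,0,0,0.1,0,0,0.6,0,0,0,0.1,0,0,0.6,0,0,0,0.1,0,0,0.5,0,0,0,0.1,0,0,0.3,0,0,0,0.1,0,0,0.1,0,0,0,0.1,0,0,0.05,0,0,0,0.1,0,0,0,0,0,0,0.1]'

```text
t: 34.95
eef_pos: [0.401, -0.2105, 0.0262]
tool_rot: [-0.0, 0.0, 1.0, -0.0]
contact_force: [-0.1, 0.1, -0.1]
gripper_width: 0.273
grasp_force: 24.6
```

jog_arm --moves '[0,0,0.05,0,0,0,0.1,0,0,0.05,0,0,0,0.1,0,0,0,0,0,0,0.1,0,0,0,0,0,0,0.1,0,0,0,0,0,0,0.1,0,0,0,0,0,0,0.1,0,0,0,0,0,0,0.1,0,0,0,0,0,0,0.1]'

```text
t: 35.62
eef_pos: [0.4009, -0.2103, 0.0243]
tool_rot: [0.0, 0.0, 1.0, 0.0]
contact_force: [0.3, 0.7, -0.4]
gripper_width: 0.275
grasp_force: 24.6
```

jog_arm --moves '[0,0,0.05,0,0,0,0.1,0,0,0.05,0,0,0,0.1,0,0,0,0,0,0,0.1,0,0,0,0,0,0,0.1,0,0,0,0,0,0,0.1,0,0,0,0,0,0,0.1,0,0,0,0,0,0,0.1,0,0,0,0,0,0,0.1]'

```text
t: 36.28
eef_pos: [0.401, -0.2104, 0.0223]
tool_rot: [0.0, 0.0, 1.0, -0.0]
contact_force: [-0.5, 0.4, 1.8]
gripper_width: 0.27
grasp_force: 24.8
```

Light contact at the expected height. I release, rise, and back off.

jog_arm --moves '[0,0,0,0,0,0,0.3,0,0,0,0,0,0,0.33,0,0,0,0,0,0,0.38,0,0,0,0,0,0,0.45,0,0,0,0,0,0,0.5,0,0,-0.2,0,0,0,0.5,0,0,-0.5,0,0,0,0.5,0,0,-1,0,0,0,0.5]'

```text
t: 36.95
eef_pos: [0.3996, -0.21, 0.0559]
tool_rot: [-0.002, 0.0, 1.0, 0.0]
contact_force: [-0.6, -0.3, 0.9]
gripper_width: 0.499
grasp_force: 0.0
```

jog_arm --moves '[0,0,-1,0,0,0,0.5,0,0,-1,0,0,0,0.5,0,0,-1,0,0,0,0.5,0,0,-1,0,0,0,0.5,0,0,-1,0,0,0,0.5,0,-0.5,-1,0,0,0,0.5,0,-1,0,0,0,0,0.5,0,-1,0,0,0,0,0.5]'

```text
t: 37.62
eef_pos: [0.4018, -0.2607, 0.1786]
tool_rot: [0.002, -0.001, 1.0, -0.0]
contact_force: [0.1, 0.4, 0.3]
gripper_width: 0.499
grasp_force: 0.0
```

jog_arm --moves '[0,-1,0,0,0,0,0.5,0,-1,0,0,0,0,0.5,0,-1,0,0,0,0,0.5,0,-1,0,0,0,0,0.5,0,-1,0,0,0,0,0.5,0,0,0,0,0,0,0.5,0,0,0,0,0,0,0.5,0,0,0,0,0,0,0.5]'

```text
t: 38.28
eef_pos: [0.4007, -0.3596, 0.1766]
tool_rot: [-0.0, 0.0, 1.0, 0.0]
contact_force: [-0.1, 0.1, -0.2]
gripper_width: 0.502
grasp_force: 0.0
```

```bash
python3 - <<'E'
from h import *
print(get_obs()["eef_pos"],get_obs()["t"])
T=cam("top");S=cam("scene");out=[]
for c,box in((T,(100,340,220,520)),(S,(150,390,170,430))):
  i=c["color"].copy()
  for q,d in(([.4015,-.2105,.049],.024),([.4015,-.2105,.012],.096),([.595,-.099,.24],.029),([.617,.028,.13],.022),([.639,.154,.228],.06)):
    cv2.polylines(i,[circ(c,q,d).astype(int)],True,(0,255,0),1)
  k=i[box[0]:box[1],box[2]:box[3]];out.append(cv2.resize(k,(400,int(400*k.shape[0]/k.shape[1])))[:320])
cv2.imwrite("pics/t9.png",np.hstack(out))
E
```

```text
[ 0.40069912 -0.35963085  0.17659306] 38.2833
```

View pics/t9.png

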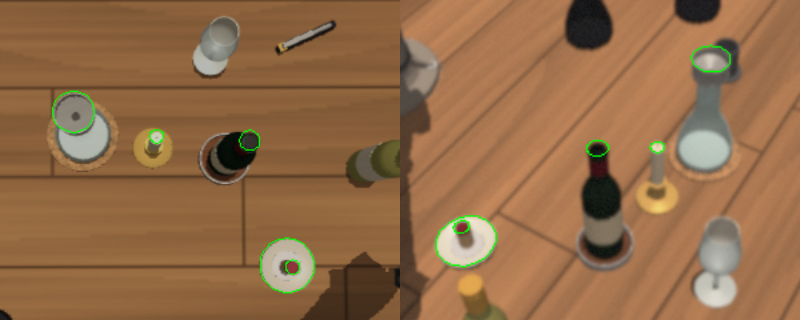

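Both views show every piece upright on its drawn target, with the cork standing mid-saucer and the arm clear. I hand in.

```bash
python3 -c "
from station import *
print(hand_in())"
```

```text
the job is handed in; nothing more can be done
None
```

The table is set as the task asked and the job was handed in at about 38 s of the 138 s limit; the last camera views showed every piece upright and on target, but the hand-in gave no verdict.

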